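# Fetch the hemmed-in pot from the drying tray

### The job

Clear the clay horse, the long-necked vase and the temple tower out of the drying tray one by one and stand all three on the plywood board; only then fetch the small squat pot they hem in and stand it in the middle of the banding wheel; last, with the pot on the wheel, put the three pieces back, each upright on the very felt mat in the tray where it stood at the start. The clay is brittle: set everything down gently, knock nothing over, and leave the tin, the bottle and the bowl alone.

Things in the scene. Friction and masses are not known exactly. Their poses are not given: they have to be found in the camera images.
- horse_mid (a point): Terracotta horse on a flat 58 x 42 mm foot, 124 mm tall, 0.22 kg. Point: axis of its upright round neck, 60 mm above the underside; x where it looks (at the start the tray's +x, within 25 deg), z up. Neck 24 mm thick, free 63-98 mm above the underside: grip there at 84 mm, closing along y. Head above juts 39 mm forward; body below 34 mm wide, reaching 43 mm back, 22 forward.
- vase_mid (a point): Terracotta vase, round belly and long slim neck, dark mouth, 118 mm tall, 0.22 kg. Point on its axis, 59 mm above the underside; z up. Belly 54 mm across, up to 50 mm high; neck 22 mm across from 62 to 108 mm above the underside: grip there at 85 mm. Lip 30 mm across.
- tower_mid (a point): Terracotta model temple tower, 120 mm tall, 0.22 kg: three square steps (46, 38, 30 mm wide, 18 mm high each) carrying a round spire with a domed top. Point on its axis, 60 mm above the underside; z up, x and y along the sides of the steps. Spire 22 mm across from 54 to 109 mm above the underside: grip there at 85 mm, from any side.
- pot_mid (a point): Small squat terracotta pot, the lowest of the four pieces, 52 mm across, 48 mm tall, 0.18 kg. Point on its axis, 24 mm above the underside; z up. Grip the belly at that height. It stands in the tray 64 mm (centre to centre) from each of the three tall pieces, too close for a gripper until they are gone.
- tray: Fixed wooden drying tray, 180 (its x) by 250 mm (its y), rim 26 mm high, 8 mm thick; inner floor 8 mm above the table. Origin: centre of its underside. Three flush grey felt mats (66 mm discs) at tray x, y = (30, 64), (30, -64), (-34, 0) mm; one tall piece stands within 3 mm of the centre of each, which on which differs. The pot stands at (30, 0).
- board_top (a point): Fixed plywood board, the side area: empty plank 320 mm (its x) by 130 mm (its y). Point: centre of its top face, 20 mm above the table. It may lie on either side of the tray.
- wheel_top (a point): Fixed banding wheel (low potter's turntable, does not turn here): metal disc 150 mm across with engraved rings. Point: centre of its top face, 50 mm above the table. It lies across the tray from the board.
- tin: Bystander, leave alone: closed tin, 68 mm across, 75 mm tall, beyond the tray. Origin: centre of its underside.
- bottle: Bystander, leave alone: green bottle, 60 mm across, 150 mm tall, beyond the tray. Origin: centre of its underside.
- bowl: Bystander, leave alone: terracotta bowl, 100 mm across, 45 mm tall, beyond the tray. Origin: centre of its underside.

How it is judged (in metres and radians):
On the way, in this order (a step that is already met when the one before it is completed fails the run):
1. horse, vase and temple tower all stand upright and released on the board, the pot still in its place in the tray (x of horse_mid in the frame of board_top between -0.15 and 0.15 m and y of horse_mid in the frame of board_top between -0.055 and 0.055 m and z of horse_mid in the frame of board_top between 0.05 and 0.066 m and angle between each of horse_mid, vase_mid, tower_mid's own z axis and vertical below 0.12 rad and contact force between the fingers and horse below 0.3 N and x of vase_mid in the frame of board_top between -0.15 and 0.15 m and y of vase_mid in the frame of board_top between -0.055 and 0.055 m and z of vase_mid in the frame of board_top between 0.05 and 0.066 m and contact force between the fingers and vase below 0.3 N and x of tower_mid in the frame of board_top between -0.15 and 0.15 m and y of tower_mid in the frame of board_top between -0.055 and 0.055 m and z of tower_mid in the frame of board_top between 0.05 and 0.066 m and contact force between the fingers and tower below 0.3 N and distance of pot_mid from where it was at the start of the episode below 0.03 m), for 0.2 s.
2. the pot stands upright and released in the middle of the wheel (centre within 12 mm), the three pieces still on the board (horizontal distance between pot_mid and wheel_top below 0.012 m and z of pot_mid in the frame of wheel_top between 0.018 and 0.03 m and angle between each of pot_mid, horse_mid, vase_mid, tower_mid's own z axis and vertical below 0.12 rad and contact force between the fingers and pot below 0.3 N and x of horse_mid in the frame of board_top between -0.15 and 0.15 m and y of horse_mid in the frame of board_top between -0.055 and 0.055 m and z of horse_mid in the frame of board_top between 0.05 and 0.066 m and contact force between the fingers and horse below 0.3 N and x of vase_mid in the frame of board_top between -0.15 and 0.15 m and y of vase_mid in the frame of board_top between -0.055 and 0.055 m and z of vase_mid in the frame of board_top between 0.05 and 0.066 m and contact force between the fingers and vase below 0.3 N and x of tower_mid in the frame of board_top between -0.15 and 0.15 m and y of tower_mid in the frame of board_top between -0.055 and 0.055 m and z of tower_mid in the frame of board_top between 0.05 and 0.066 m and contact force between the fingers and tower below 0.3 N), for 0.2 s.
At the end, for the whole second after the job is handed in: The pot stands upright on the wheel, its axis within 12 mm of the wheel's centre; horse, vase and temple tower each stand upright in the tray within 14 mm of where they stood at the start (heading does not matter); all four are released and at rest (horizontal distance between pot_mid and wheel_top below 0.012 m and z of pot_mid in the frame of wheel_top between 0.018 and 0.03 m and angle between each of pot_mid, horse_mid, vase_mid, tower_mid's own z axis and vertical below 0.12 rad and contact force between the fingers and pot below 0.3 N and distance of each of horse_mid, vase_mid, tower_mid from where it was at the start of the episode below 0.014 m and contact force between the fingers and horse below 0.3 N and contact force between the fingers and vase below 0.3 N and contact force between the fingers and tower below 0.3 N and linear speed of each of horse, vase, tower, pot below 0.02 m/s); the robot touches nothing.
It fails at once if a clay piece is knocked over or tilted by more than about 35 degrees (angle between any of horse_mid, vase_mid, tower_mid, pot_mid's own z axis and vertical above 0.6 rad).
It fails at once if a clay piece is slammed down or dropped (more than 70 N on tray, board or wheel) (contact force between any of horse, vase, tower, pot and tray above 70 N or contact force between any of horse, vase, tower and board above 70 N or contact force between pot and wheel above 70 N).
It fails at once if the tin, the bottle or the bowl is moved by more than 20 mm (distance of any of tin, bottle, bowl from where it was at the start of the episode above 0.02 m).
It also fails if it takes over 136 s, if anything falls off the work surface, if the arm or the gripper's body presses on something with over 40 N, if the wrist force passes 120 N, or if a joint passes its speed limit or range.

### The arm

A 6-joint arm with a two-finger parallel gripper is mounted at the origin on the work surface. World frame = base frame: x ahead of the robot, y to its left, z up, the work surface at z = 0. Lengths are in m, angles in degrees, forces in N, time in s.
With the tool pointing down it reaches from about 0.425 to 0.95 m from the base axis. Payload 3.5 kg.
Tool frame: the origin (TCP) lies at the very end of the fingers, on their centre line; the grasp point (between the pads) lies 19 mm behind it; x points along the fingers, y is the direction in which the jaws open and shut, and the axes are right-handed (so a half turn about x gives the same grasp; the last joint's range is limited). The gripper opens to 85 mm and grips with 20 to 120 N. Pads are 22 mm wide; open, the fingers measure 114 mm over their backs; the gripper's body (76 mm by 85 mm) begins 54 mm behind the grasp point. The pads swing forward as they close: fully open they stand 13 mm farther back than shut.
Start: joints at [-74.714, 16.404, 90.338, -0, 73.258, -8.594], TCP at [0.273, -0.617, 0.231] pointing down, gripper open.
Joint ranges: [-158.93, 158.93], [-51.34, 127.21], [12.03, 142.37], [-87.48, 267.48], [13.55, 161.25], [-162.69, 162.69]. Speed limits (degrees/s): [159.86, 159.86, 180, 180, 180, 180].

### API

Orientations are given as [roll, pitch, yaw] about the fixed x, y, z axes, in that order (R = Rz(yaw) Ry(pitch) Rx(roll)).
In Python, from station import bot gives the robot as it stands. The module is installed in compiled form; this text tells all that it offers.
- The arm moves only by the tool send_rows, never from a script. Its argument "series" is a list of rows, each a list of 3 entries, a list of its own where there are three numbers: the opening, from -1 (shut) to 1 (fully open), then the shift along the world's x, y, z as a fraction of full scale, then the turn about the world's z as a fraction of full scale. In form: [[claw, [tx, ty, tz], yaw], ...]. A call has 1 to 10 rows; each row shifts and turns the commanded pose from where the row before left it; what a row does not reach is not made up. Full scale, the value 1, is 0.04 m for a shift and 8 degrees for a turn. A row lasts 1/10 s, in which the tool goes at most 50 mm and 8.59 degrees, less where a joint would pass 70% of its speed; a pose out of reach is approached as far as the arm can. A call with a number of a shift or a turn outside -1 to 1 is refused whole. A call with a gripper value outside its range is refused whole. The fingers move at their own pace and stop on an object; the grip force is fixed at half the most. Time passes only in rows, so rows that do not move let the fingers close. It gives the time, the measured TCP pose, the force and the opening at its end, in the units of the state.
- bot.get_obs(): the state, without advancing time (a new reading comes with each control period).
- bot.snapshot(name): name is "scene" or "top" or "wrist"; returns (picture, depth): 480x640x3 uint8, blue, green, red; 480x640 float32, m along the optical axis (not along the pixel's ray), 0 where there is no reading.
- bot.camera_info(name): a dict with "intrinsics" (3x3 intrinsics, pixels), "T" (4x4, takes a point from camera to world coordinates). Camera axes: x right, y down, z forward; pixel columns grow to the right and rows downward; lengths in m; the calibration is good to about 2 mm. A picture is of the moment at which its call begins: read the wrist's pose just before it. camera_info takes no time and is no camera call; for the wrist camera it gives the pose at the moment of the call.
- bot.close_job(): hands the job in, once; it reports no verdict.
Trained networks look in the newest picture that a camera, given by its name, has taken for a name from the list of things; names that differ only in an ending like _2 or _b are one class to them, and where a whole thing is asked for, a point or a joint stands for the part that bears it (a point fixed in the world has none). Each returns a list of dicts, best first, with "confidence" (0 to 1); they miss things now and then, are a little off and sometimes report something else, mostly with a low value. They report only what shows in the picture. A call takes as long as a camera call.
- bot.spot_in(camera, target): "bbox" ([left, top, right, bottom] in pixels, round what is visible of it).
The state is a dict: "time_s": time; "q": joint angles; "qvel": joint speeds; "joint_efforts": joint torques, N m; "eef_pos": TCP position; "eef_rot": TCP orientation; "contact_force": force on the tool from outside, world axes, zero at the start; "moment": the same for the moment, N m; "finger_gap": opening from 0.0 (shut) to 1.0 (fully open).
Only numpy, scipy, OpenCV 4.12 (cv2) and the standard library are available. Lean on these libraries where they do the work, as an engineer would, in place of code of your own. Each camera call takes 0.05 s, during which the arm holds its last target. There are 200 camera calls.

## Working session

There is one attempt and no reset: what is moved stays moved. The work goes in short steps, Python scripts to look and compute and a tool call to move; the robot and the scene stay as the last step left them, time stands still between calls to the robot, and variables do not carry over. Pictures are saved under pics/ and viewed, about 12 in all and at most 16, crops included, and the job is handed in when it is done.

Besides the shell and the picture viewer there is one more tool, called after ">>>" in YAML: its name, and indented under it one key for each argument. send_rows: Moves the arm, as the interface text tells. Its arguments: {"type":"object","properties":{"series":{"type":"array"}},"required":["series"]}

```bash
mkdir -p pics
cat > h.py <<'E'
import numpy as np, cv2
from station import bot
def snap(c,save=None):
    T=bot.camera_info(c); im,d=bot.snapshot(c)
    if save: cv2.imwrite('pics/'+save,im)
    return im,d,T
def cloud(d,ci):
    K=np.array(ci['intrinsics']);T=np.array(ci['T'])
    v,u=np.mgrid[:d.shape[0],:d.shape[1]]
    P=np.stack([(u-K[0,2])*d/K[0,0],(v-K[1,2])*d/K[1,1],d],-1)@T[:3,:3].T+T[:3,3]
    P[d<=0]=np.nan
    return P
E
python3 - <<'E'
from h import *
o=bot.get_obs();print(o['time_s'],o['eef_pos'],o['eef_rot'],o['finger_gap'])
for c in('top','scene'):
    im,d,ci=snap(c,c+'1.png');P=cloud(d,ci);print(c,np.array(ci['T']).round(3).tolist())
    for n in('horse_mid','vase_mid','tower_mid','pot_mid','tray','board_top','wheel_top','tin','bottle','bowl'):
        for b in bot.spot_in(c,n)[:2]:
            l,t,r,q=map(int,b['bbox']);p=P[(t+q)//2,(l+r)//2]
            print(n,round(b['confidence'],2),[l,t,r,q],p.round(3))
E
```

```text
0.0 [ 0.27312705 -0.61655448  0.22991827] [-98.58236118  89.86392627 105.30164361] 1.0000574692860194
top [[0.036, -0.975, 0.22, 0.369], [-0.999, -0.035, 0.009, -0.008], [-0.001, -0.221, -0.975, 1.112], [0.0, 0.0, 0.0, 1.0]]
horse_mid 0.72 [286, 252, 307, 290] [0.524 0.052 0.111]
vase_mid 0.58 [334, 258, 357, 287] [ 0.524 -0.059  0.124]
tower_mid 0.79 [308, 290, 332, 313] [ 0.457 -0.005  0.122]
pot_mid 0.86 [313, 262, 333, 284] [ 0.53  -0.01   0.058]
tray 0.63 [265, 249, 373, 326] [ 0.502 -0.001  0.008]
tray 0.23 [428, 272, 490, 335] [ 0.47  -0.335  0.053]
board_top 0.8 [146, 217, 218, 348] [0.501 0.34  0.018]
board_top 0.34 [304, 170, 344, 206] [ 0.763 -0.005  0.008]
wheel_top 0.69 [428, 272, 490, 336] [ 0.468 -0.335  0.055]
tin 0.79 [237, 176, 269, 209] [0.723 0.17  0.074]
bottle 0.89 [379, 184, 413, 219] [ 0.702 -0.178  0.104]
bowl 0.78 [304, 169, 343, 204] [ 0.77  -0.002  0.005]
scene [[0.038, 0.573, -0.819, 1.607], [0.999, -0.028, 0.027, -0.029], [-0.007, -0.819, -0.573, 0.763], [0.0, 0.0, 0.0, 1.0]]
vase_mid 0.94 [279, 194, 300, 243] [ 0.54  -0.071  0.069]
tower_mid 0.58 [305, 182, 330, 225] [ 0.477 -0.001  0.071]
pot_mid 0.89 [305, 217, 327, 242] [ 0.555 -0.006  0.045]
tray 0.75 [266, 207, 371, 254] [ 0.553 -0.002  0.041]
tray 0.64 [415, 192, 494, 264] [0.532 0.338 0.021]
board_top 0.92 [414, 192, 494, 264] [0.532 0.338 0.021]
wheel_top 0.93 [152, 198, 213, 242] [ 0.502 -0.337  0.047]
tin 0.66 [389, 255, 417, 297] [0.762 0.169 0.062]
bottle 0.75 [215, 232, 253, 302] [ 0.749 -0.181  0.088]
bowl 0.72 [298, 268, 341, 306] [nan nan nan]
```

Run:
```python
from h import *
im,d,ci=snap('top');P=cloud(d,ci)
cv2.imwrite('pics/a.png',cv2.resize(im[160:360,130:510],None,fx=2.1,fy=2.1,interpolation=cv2.INTER_CUBIC))
X,Y,Z=np.moveaxis(P,-1,0)
def m(n,x,y,r,z0,z1):
    k=(abs(X-x)<r)&(abs(Y-y)<r)&(Z>z0)&(Z<z1);p=P[k]
    (c,s,a)=cv2.minAreaRect(p[:,:2].astype(np.float32)*1000)
    print(n,k.sum(),p.mean(0).round(4),'mid',((p.max(0)+p.min(0))/2).round(4),'rect',np.round(c,1),np.round(s,1),round(a,1))
m('board',.5,.34,.22,.012,.03);m('wheel',.47,-.335,.1,.04,.065)
m('tower',.457,-.005,.03,.1,.14);m('vase',.525,-.06,.03,.1,.14);m('horse',.525,.055,.05,.085,.15);m('horselow',.525,.055,.05,.06,.085)
m('pot',.53,-.01,.03,.048,.066);m('tray',.495,0,.16,.018,.034)
m('bottle',.71,-.18,.05,.08,.17);m('tin',.723,.17,.05,.06,.09);m('bowl',.77,0,.07,.035,.06)
```

```text
board 6840 [0.5009 0.3356 0.0199] mid [0.5306 0.2672 0.021 ] rect [530.6 267.1] [294.2 376.4] 90.0
wheel 3127 [ 0.4704 -0.3396  0.0504] mid [ 0.472  -0.3411  0.0483] rect [ 471.7 -340.3] [148.4 148.8] 38.1
tower 83 [ 0.464  -0.0034  0.1229] mid [ 0.4647 -0.0036  0.1161] rect [464.6  -3.6] [20.6 20.3] 1.1
vase 122 [ 0.5299 -0.0677  0.1265] mid [ 0.5304 -0.0678  0.1264] rect [529.8 -68.2] [27.1 26.5] 22.8
horse 185 [0.5391 0.0579 0.1165] mid [0.5429 0.0594 0.1104] rect [542.8  56.7] [21.8 49. ] 76.7
horselow 184 [0.5135 0.061  0.0674] mid [0.5179 0.0438 0.0717] rect [523.5  49.4] [40.1 75.1] 35.4
pot 211 [ 0.5302 -0.0043  0.0556] mid [ 0.5299 -0.0047  0.0553] rect [530.4  -4.7] [38.1 40.2] 52.8
tray 1337 [ 0.4971 -0.0038  0.0256] mid [ 0.5003 -0.0032  0.0259] rect [500.4  -3.2] [250.2 180.5] 89.6
bottle 514 [ 0.711  -0.1828  0.1149] mid [ 0.7176 -0.1869  0.1173] rect [ 715.4 -185.3] [58.4 51.7] 66.9
tin 557 [0.7272 0.1738 0.0733] mid [0.7293 0.1742 0.0703] rect [728.8 174.9] [64.5 63. ] 49.7
bowl 301 [ 0.7631 -0.0057  0.0427] mid [ 0.7535 -0.0069  0.0428] rect [753.3  -7.1] [98.  96.8] 2.7
```

View pics/a.png

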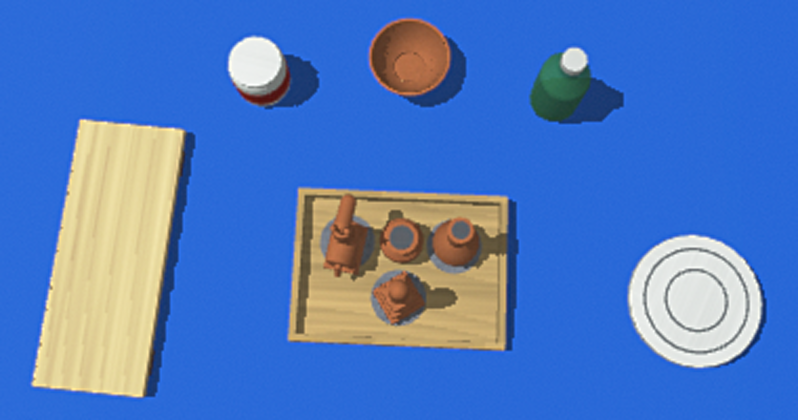

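Run:
```python
from h import *
from scipy.spatial.transform import Rotation as R
o=bot.get_obs();M=R.from_euler('xyz',o['eef_rot'],degrees=True).as_matrix();print(M.round(3).tolist())
y=M[:,1];print('jaw dir deg',np.degrees(np.arctan2(y[1],y[0])))
im,d,ci=snap('top');P=cloud(d,ci);X,Y,Z=np.moveaxis(P,-1,0)
k=(Y>.2)&(abs(X-.5)<.25)&(Z>.012)&(Z<.03);p=P[k];p=p[p[:,1]<.45]
k2=(p[:,2]>.015)
print(cv2.minAreaRect((p[k2][:,:2]*1000).astype(np.float32)),p[k2].mean(0))
```

```text
[[-0.0, 0.405, -0.914], [0.0, -0.914, -0.405], [-1.0, -0.0, 0.0]]
jaw dir deg -66.11983677923398
((535.90380859375, 332.30633544921875), (176.53823852539062, 397.5052490234375), 77.54090118408203) [0.49945894 0.33889572 0.01990653]
```

>>> send_rows:
  series:
    - [1, [0.36, 0.94, 0], -1]
    - [1, [0.36, 0.94, 0], -1]
    - [1, [0.36, 0.94, 0], -1]
    - [1, [0.36, 0.94, 0], -1]
    - [1, [0.36, 0.94, 0], -0.6]
    - [1, [0.36, 0.94, 0], 0]
    - [1, [0.36, 0.94, 0], 0]
    - [1, [0.36, 0.94, 0], 0]
    - [1, [0.36, 0.94, 0], 0]
    - [1, [0.36, 0.94, 0], 0]

```text
time_s: 2.2
eef_pos: [0.4176, -0.2397, 0.2316]
eef_rot: [159.1, 89.9, -33.8]
contact_force: [0.7, 0.5, -0.0]
finger_gap: 0.996
```

>>> send_rows:
  series:
    - [1, [0.35, 0.94, 0], 0]
    - [1, [0.35, 0.94, 0], 0]
    - [1, [0.35, 0.94, 0], 0]
    - [1, [0.35, 0.94, 0], 0]
    - [1, [0.35, 0.94, 0], 0]
    - [1, [0.35, 0.94, 0], 0]
    - [1, [0.35, 0.94, 0], 0]
    - [1, [0.35, 0.94, 0], 0]
    - [1, [0, 0, 0], 0]

```text
time_s: 3.1
eef_pos: [0.5301, 0.0633, 0.2316]
eef_rot: [-113.2, 89.9, 54.2]
contact_force: [-0.4, -1.1, -0.6]
finger_gap: 1.003
```

Run:
```python
from h import *
from scipy.spatial.transform import Rotation as R
o=bot.get_obs();print(o['time_s'],o['q'],o['eef_pos'],R.from_euler('xyz',o['eef_rot'],degrees=True).as_matrix()[:,1])
im,d,ci=snap('wrist','w1.png');P=cloud(d,ci);print(np.array(ci['T']).round(3).tolist())
X,Y,Z=np.moveaxis(P,-1,0)
for n,x,y,z0,z1 in(('horse',.53,.06,.08,.15),('vase',.53,-.068,.11,.14),('tower',.465,-.003,.1,.14)):
    p=P[(abs(X-x)<.055)&(abs(Y-y)<.04)&(Z>z0)&(Z<z1)]
    if len(p)>5: print(n,len(p),p.mean(0).round(4),cv2.minAreaRect((p[:,:2]*1000).astype(np.float32)))
```

```text
3.1 [-4.11759697e+00 -1.55725983e+00  1.10168585e+02  8.24829424e-02
  7.13404640e+01  9.84890547e+01] [0.53007424 0.06334219 0.23160252] [-0.21870475 -0.97578997 -0.00147354]
[[-0.219, -0.93, -0.295, 0.606], [-0.976, 0.208, 0.068, 0.045], [-0.002, 0.303, -0.953, 0.375], [0.0, 0.0, 0.0, 1.0]]
horse 2491 [0.5449 0.0568 0.1191] ((544.8843994140625, 55.47259521484375), (23.740705490112305, 49.85647964477539), 74.12850952148438)
vase 2052 [ 0.5323 -0.068   0.1258] ((531.4957885742188, -68.97997283935547), (28.56937026977539, 28.01282501220703), 82.11763000488281)
tower 1244 [ 0.4711 -0.0029  0.1198] ((467.6059265136719, -4.024360656738281), (20.770803451538086, 21.162273406982422), 58.74679183959961)
```

View pics/w1.png

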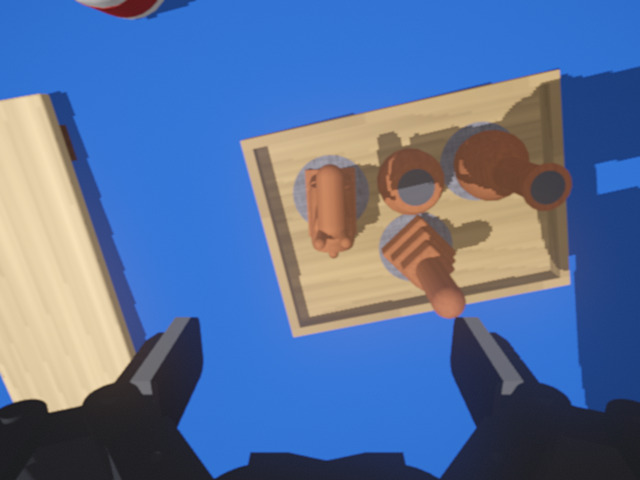

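>>> send_rows:
  series:
    - [1, [0.03, -0.1, 0], 0]
    - [1, [0, 0, -0.9], 0]
    - [1, [0, 0, -0.9], 0]
    - [1, [0, 0, -0.9], 0]
    - [1, [0, 0, -0.8], 0]
    - [1, [0, 0, -0.3], 0]
    - [1, [0, 0, -0.1], 0]
    - [1, [0, 0, 0], 0]

```text
time_s: 3.95
eef_pos: [0.5312, 0.0548, 0.0762]
eef_rot: [-176.1, 89.9, -9.1]
contact_force: [0.6, -0.3, 0.7]
finger_gap: 0.999
```

>>> send_rows:
  series:
    - [-1, [0, 0, 0], 0]
    - [-1, [0, 0, 0], 0]
    - [-1, [0, 0, 0], 0]
    - [-1, [0, 0, 0], 0]
    - [-1, [0, 0, 0], 0]
    - [-1, [0, 0, 0], 0]
    - [-1, [0, 0, 0], 0]
    - [-1, [0, 0, 0], 0]

```text
time_s: 4.75
eef_pos: [0.531, 0.0558, 0.0761]
eef_rot: [-148.9, 89.9, 18.2]
contact_force: [-1.6, 2.5, 4.4]
finger_gap: 0.267
```

>>> send_rows:
  series:
    - [-1, [0, 0, 0.2], 0]
    - [-1, [0, 0, 0.7], 0]
    - [-1, [0, 0, 0.8], 0]
    - [-1, [0, 0.3, 0.8], 0]
    - [-1, [0.2, 0.7, 0], 0]
    - [-1, [0.2, 0.8, 0], 0]
    - [-1, [0.2, 0.8, 0], 0]
    - [-1, [0.2, 0.8, 0], 0]
    - [-1, [0.2, 0.8, 0], 0]
    - [-1, [0.2, 0.8, 0], 0]

```text
time_s: 5.75
eef_pos: [0.5778, 0.2564, 0.1738]
eef_rot: [41.7, 89.8, -151.2]
contact_force: [0.2, -0.4, -2.8]
finger_gap: 0.264
```

>>> send_rows:
  series:
    - [-1, [0.2, 0.8, 0], 0]
    - [-1, [0.05, 0.5, 0], 0]
    - [-1, [0, 0.2, 0], 0]
    - [-1, [0, 0, -0.4], 0]
    - [-1, [0, 0, -0.8], 0]
    - [-1, [0, 0, -0.5], 0]
    - [-1, [0, 0, 0], 0]
    - [-1, [0, 0, 0], 0]

```text
time_s: 6.55
eef_pos: [0.588, 0.3142, 0.1064]
eef_rot: [43.6, 89.9, -149.4]
contact_force: [0.7, -0.3, -2.7]
finger_gap: 0.267
```

Run:
```python
from h import *
o=bot.get_obs();print(o['time_s'],o['eef_pos'],o['contact_force'],o['finger_gap'],o['q'].round(1) if hasattr(o['q'],'round') else o['q'])
im,d,ci=snap('top');P=cloud(d,ci);X,Y,Z=np.moveaxis(P,-1,0)
a=im[180:360,120:380];im2,d2,c2=snap('scene');b=im2[130:310,330:590]
cv2.imwrite('pics/b.png',cv2.resize(np.hstack([a,b]),None,fx=1.5,fy=1.5,interpolation=cv2.INTER_CUBIC))
p=cloud(d2,c2).reshape(-1,3);p=p[(p[:,1]>.23)&(p[:,0]<.66)&(p[:,2]>.016)&(p[:,2]<.025)]
print(cv2.minAreaRect((p[:,:2]*1000).astype(np.float32)))
p=P.reshape(-1,3);p=p[(p[:,1]>.23)&(p[:,0]<.66)&(p[:,2]>.016)&(p[:,2]<.025)]
print(cv2.minAreaRect((p[:,:2]*1000).astype(np.float32)))
```

```text
6.55 [0.58803962 0.31422267 0.10635187] [ 0.69474499 -0.25612    -2.74312437] 0.26683029650074935 [ 19.4  22.3  96.6  -0.   61.2 122.4]
((-649.2630615234375, 1179.165771484375), (1913.0533447265625, 2631.90185546875), 89.5716781616211)
((374.3190612792969, 481.44537353515625), (424.38262939453125, 617.7671508789062), 22.886743545532227)
```

View pics/b.png

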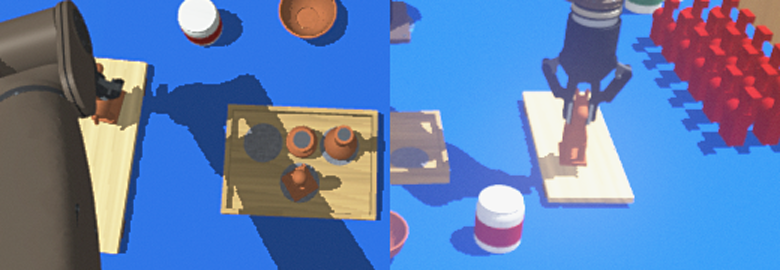

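>>> send_rows:
  series:
    - [-1, [0, 0, -0.2], 0]
    - [-1, [0, 0, -0.1], 0]
    - [-1, [0, 0, -0.05], 0]
    - [-1, [0, 0, -0.05], 0]
    - [-1, [0, 0, 0], 0]
    - [-1, [0, 0, 0], 0]

```text
time_s: 7.25
eef_pos: [0.5885, 0.3157, 0.0913]
eef_rot: [-156.4, 90.0, 10.7]
contact_force: [0.6, -0.9, -1.8]
finger_gap: 0.266
```

>>> send_rows:
  series:
    - [-1, [0, 0, -0.03], 0]
    - [-1, [0, 0, -0.03], 0]
    - [-1, [0, 0, 0], 0]

```text
time_s: 7.55
eef_pos: [0.5883, 0.3156, 0.0887]
eef_rot: [30.8, 90.0, -162.1]
contact_force: [-0.1, 0.6, -3.1]
finger_gap: 0.269
```

>>> send_rows:
  series:
    - [-1, [0, 0, -0.03], 0]
    - [-1, [0, 0, 0], 0]

```text
time_s: 7.75
eef_pos: [0.5886, 0.3157, 0.0882]
eef_rot: [-150.8, 90.0, 16.3]
contact_force: [-0.4, 0.4, -1.1]
finger_gap: 0.267
```

Contact begins. Release, rise, and look.

>>> send_rows:
  series:
    - [-0.2, [0, 0, 0], 0]
    - [0.4, [0, 0, 0], 0]
    - [1, [0, 0, 0], 0]
    - [1, [0, 0, 0], 0]
    - [1, [0, 0, 0.3], 0]
    - [1, [0, 0, 0.9], 0]
    - [1, [0, 0, 1], 0]
    - [1, [0, 0, 1], 0]
    - [1, [0, -0.3, 0.4], 0]

```text
time_s: 8.65
eef_pos: [0.5905, 0.305, 0.2386]
eef_rot: [-146.6, 89.4, 20.6]
contact_force: [0.4, -0.5, 0.5]
finger_gap: 0.996
```

>>> send_rows:
  series:
    - [1, [-0.3, -0.9, 0], 0]
    - [1, [-0.35, -0.9, 0], 0]
    - [1, [-0.35, -0.9, 0], 0]
    - [1, [-0.35, -0.9, 0], 0]
    - [1, [-0.35, -0.9, 0], 0]
    - [1, [-0.35, -0.9, 0], 0]
    - [1, [-0.35, -0.9, 0], 0]
    - [1, [-0.35, -0.9, 0], 0]
    - [1, [-0.3, -0.3, 0], 0]
    - [1, [0, 0, 0], 0]

```text
time_s: 9.65
eef_pos: [0.465, 0.0018, 0.2311]
eef_rot: [22.8, 89.9, -170.3]
contact_force: [-0.6, -0.6, 0.1]
finger_gap: 0.998
```

```bash
cat >> h.py <<'E'
def top(items,save=None,c='top'):
    im,d,ci=snap(c,save);P=cloud(d,ci);X,Y,Z=np.moveaxis(P,-1,0)
    for n,x,y,r,z0,z1 in items:
        p=P[(abs(X-x)<r)&(abs(Y-y)<r)&(Z>z0)&(Z<z1)]
        if len(p)<6: print(n,'few');continue
        q=cv2.minAreaRect((p[:,:2]*1000).astype(np.float32));print(n,len(p),'zmax',p[:,2].max().round(3),np.round(q[0],1),np.round(q[1],1),round(q[2],1))
    return im,P
E
python3 - <<'E'
from h import *
o=bot.get_obs();print(o['time_s'],o['eef_pos'])
im,P=top([('vase',.53,-.068,.03,.1,.14),('horse',.59,.31,.055,.1,.16),('pot',.53,-.004,.03,.048,.066)])
p=P.reshape(-1,3);p=p[(p[:,1]>.23)&(p[:,1]<.45)&(p[:,0]<.68)&(p[:,0]>.32)&(p[:,2]>.016)&(p[:,2]<.025)]
print(cv2.minAreaRect((p[:,:2]*1000).astype(np.float32)))
im2,d2,c2=snap('scene');b=im2[130:310,330:590];cv2.imwrite('pics/c.png',cv2.resize(np.hstack([im[180:360,120:380],b]),None,fx=1.5,fy=1.5,interpolation=cv2.INTER_CUBIC))
E
```

```text
9.65 [0.46495827 0.00184995 0.2311176 ]
vase 6 zmax 0.128 [532.5 -57.6] [ 1.1 14.2] 77.7
horse 212 zmax 0.145 [599.2 312.5] [20.7 49.8] 76.5
pot few
((504.824462890625, 339.23236083984375), (131.7065887451172, 319.851318359375), 86.50157928466797)
```

View pics/c.png

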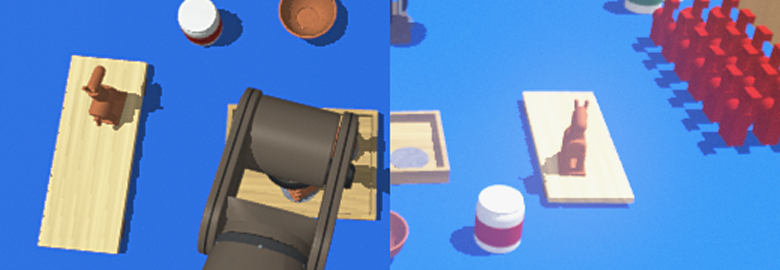

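>>> send_rows:
  series:
    - [1, [0.03, -0.14, 0], 0]
    - [1, [0, 0, -0.8], 0]
    - [1, [0, 0, -0.9], 0]
    - [1, [0, 0, -0.9], 0]
    - [1, [0, 0, -0.8], 0]
    - [1, [0, 0, -0.4], 0]
    - [1, [0, 0, -0.1], 0]
    - [1, [0, 0, 0], 0]
    - [1, [0, 0, 0], 0]

```text
time_s: 10.65
eef_pos: [0.4689, -0.002, 0.0769]
eef_rot: [-179.4, 89.9, -12.3]
contact_force: [0.3, -0.0, 0.1]
finger_gap: 1.002
```

>>> send_rows:
  series:
    - [1, [-0.06, -0.04, -0.03], 0]
    - [0.2, [0, 0, 0], 0]
    - [-1, [0, 0, 0], 0]
    - [-1, [0, 0, 0], 0]
    - [-1, [0, 0, 0], 0]
    - [-1, [0, 0, 0], 0]
    - [-1, [0, 0, 0], 0]
    - [-1, [0, 0, 0], 0]
    - [-1, [0, 0, 0], 0]

```text
time_s: 11.55
eef_pos: [0.4657, -0.0037, 0.0749]
eef_rot: [-176.9, 90.0, -9.8]
contact_force: [0.0, -0.2, 2.6]
finger_gap: 0.239
```

>>> send_rows:
  series:
    - [-1, [0, 0, 0.2], 0]
    - [-1, [0, 0, 0.7], 0]
    - [-1, [0, 0.1, 0.8], 0]
    - [-1, [0, 0.4, 0.7], 0]
    - [-1, [-0.1, 0.8, 0.1], 0]
    - [-1, [-0.1, 0.9, 0], 0]
    - [-1, [-0.15, 0.9, 0], 0]
    - [-1, [-0.15, 0.9, 0], 0]
    - [-1, [-0.15, 0.9, 0], 0]
    - [-1, [-0.15, 0.9, 0], 0]

```text
time_s: 12.55
eef_pos: [0.432, 0.2296, 0.174]
eef_rot: [34.9, 89.9, -158.0]
contact_force: [0.8, 0.5, -2.0]
finger_gap: 0.243
```

>>> send_rows:
  series:
    - [-1, [-0.15, 0.9, 0], 0]
    - [-1, [-0.15, 0.9, 0], 0]
    - [-1, [-0.15, 0.7, 0], 0]
    - [-1, [0, 0.4, 0], 0]
    - [-1, [0, 0, -0.4], 0]
    - [-1, [0, 0, -0.8], 0]
    - [-1, [0, 0, -0.6], 0]
    - [-1, [0, 0, -0.2], 0]
    - [-1, [0, 0, 0], 0]
    - [-1, [0, 0, 0], 0]

```text
time_s: 13.55
eef_pos: [0.4162, 0.3445, 0.0956]
eef_rot: [-142.7, 89.9, 24.3]
contact_force: [-0.2, -0.1, -1.1]
finger_gap: 0.242
```

>>> send_rows:
  series:
    - [-1, [0, 0, -0.08], 0]
    - [-1, [0, 0, -0.05], 0]
    - [-1, [0, 0, -0.05], 0]
    - [-1, [0, 0, 0], 0]
    - [-1, [0, 0, 0], 0]

```text
time_s: 14.05
eef_pos: [0.4153, 0.3445, 0.0874]
eef_rot: [-129.7, 90.0, 37.4]
contact_force: [0.3, -0.5, -2.9]
finger_gap: 0.237
```

>>> send_rows:
  series:
    - [-1, [0, 0, -0.025], 0]
    - [-1, [0, 0, 0], 0]
    - [-0.2, [0, 0, 0], 0]
    - [0.4, [0, 0, 0], 0]
    - [1, [0, 0, 0], 0]
    - [1, [0, 0, 0.3], 0]
    - [1, [0, 0, 0.9], 0]
    - [1, [0, 0, 1], 0]
    - [1, [0, 0, 1], 0]
    - [1, [0, -0.3, 0.6], 0]

```text
time_s: 15.05
eef_pos: [0.4165, 0.3337, 0.2435]
eef_rot: [-136.3, 89.6, 30.8]
contact_force: [1.0, 0.0, -0.3]
finger_gap: 0.999
```

>>> send_rows:
  series:
    - [1, [0.25, -0.9, 0], 0]
    - [1, [0.3, -0.95, 0], 0]
    - [1, [0.3, -0.95, 0], 0]
    - [1, [0.3, -0.95, 0], 0]
    - [1, [0.3, -0.95, 0], 0]
    - [1, [0.3, -0.95, 0], 0]
    - [1, [0.3, -0.95, 0], 0]
    - [1, [0.3, -0.95, 0], 0]
    - [1, [0.3, -0.95, 0], 0]
    - [1, [0.2, -0.95, 0], 0]

```text
time_s: 16.05
eef_pos: [0.5299, -0.0473, 0.2396]
eef_rot: [-179.0, 89.9, -11.9]
contact_force: [-0.7, 0.5, -0.8]
finger_gap: 1.003
```

>>> send_rows:
  series:
    - [1, [0.1, -0.6, 0], 0]
    - [1, [0, 0, 0], 0]
    - [1, [0, 0, 0], 0]

```text
time_s: 16.35
eef_pos: [0.5333, -0.0697, 0.2389]
eef_rot: [-129.0, 90.0, 38.0]
contact_force: [-0.7, 0.3, 0.0]
finger_gap: 0.999
```

Run:
```python
from h import *
o=bot.get_obs();print(o['time_s'],o['eef_pos'])
top([('tower',.415,.345,.03,.112,.15),('towlow',.415,.345,.04,.03,.15),('horse',.59,.31,.055,.1,.16)],'d.png')
top([('vase',.53,-.068,.04,.1,.14),('pot',.53,-.004,.03,.048,.066)],None,'wrist')
```

```text
16.35 [ 0.5332736  -0.06972495  0.23891939]
tower 108 zmax 0.141 [415.3 343.4] [19.7 21.5] 80.8
towlow 462 zmax 0.141 [415.5 344. ] [46.8 46.2] 31.9
horse 210 zmax 0.145 [599.9 314.5] [21.2 49. ] 83.6
vase 1664 zmax 0.129 [531.5 -69.2] [28.3 27.7] 84.2
pot 1904 zmax 0.059 [532.3  -6.2] [38.9 38.5] 77.5
```

>>> send_rows:
  series:
    - [1, [-0.05, 0.02, -0.3], 0]
    - [1, [0, 0, -0.8], 0]
    - [1, [0, 0, -0.9], 0]
    - [1, [0, 0, -0.9], 0]
    - [1, [0, 0, -0.8], 0]
    - [1, [0, 0, -0.3], 0]
    - [1, [0, 0, -0.1], 0]
    - [1, [0, 0, 0], 0]
    - [1, [0, 0, 0], 0]

```text
time_s: 17.35
eef_pos: [0.5327, -0.069, 0.0762]
eef_rot: [174.7, 89.8, -18.2]
contact_force: [0.9, -0.0, -0.3]
finger_gap: 0.999
```

>>> send_rows:
  series:
    - [1, [-0.04, 0, -0.03], 0]
    - [0.2, [0, 0, 0], 0]
    - [-1, [0, 0, 0], 0]
    - [-1, [0, 0, 0], 0]
    - [-1, [0, 0, 0], 0]
    - [-1, [0, 0, 0], 0]
    - [-1, [0, 0, 0], 0]
    - [-1, [0, 0, 0], 0]
    - [-1, [0, 0, 0], 0]

```text
time_s: 18.25
eef_pos: [0.5298, -0.0688, 0.0734]
eef_rot: [-177.5, 90.0, -10.4]
contact_force: [-0.0, 0.9, 2.0]
finger_gap: 0.247
```

>>> send_rows:
  series:
    - [-1, [0, 0, 0.2], 0]
    - [-1, [0, 0, 0.8], 0]
    - [-1, [0, 0, 0.9], 0]
    - [-1, [0, 0.2, 0.9], 0]
    - [-1, [-0.1, 0.6, 0.7], 0]
    - [-1, [-0.1, 0.9, 0], 0]
    - [-1, [-0.1, 0.9, 0], 0]
    - [-1, [-0.1, 0.9, 0], 0]
    - [-1, [-0.1, 0.9, 0], 0]
    - [-1, [-0.1, 0.9, 0], 0]

```text
time_s: 19.25
eef_pos: [0.5049, 0.1445, 0.2128]
eef_rot: [28.7, 90.0, -164.3]
contact_force: [1.1, 0.4, -1.4]
finger_gap: 0.243
```

>>> send_rows:
  series:
    - [-1, [-0.1, 0.9, 0], 0]
    - [-1, [-0.1, 0.9, 0], 0]
    - [-1, [0, 0.9, 0], 0]
    - [-1, [0, 0.9, 0], 0]
    - [-1, [0, 0.7, 0], 0]
    - [-1, [0, 0.5, 0], 0]
    - [-1, [0, 0, 0], 0]
    - [-1, [0, 0, 0], 0]
    - [-1, [0, 0, 0], 0]

```text
time_s: 20.15
eef_pos: [0.4975, 0.3343, 0.2127]
eef_rot: [59.8, 89.9, -133.1]
contact_force: [-0.0, -0.5, -1.3]
finger_gap: 0.248
```

>>> send_rows:
  series:
    - [-1, [0, 0, -0.3], 0]
    - [-1, [0, 0, -0.8], 0]
    - [-1, [0, 0, -0.9], 0]
    - [-1, [0, 0, -0.7], 0]
    - [-1, [0, 0, -0.2], 0]
    - [-1, [0, 0, -0.05], 0]
    - [-1, [0, 0, -0.05], 0]
    - [-1, [0, 0, -0.05], 0]
    - [-1, [0, 0, 0], 0]
    - [-1, [0, 0, 0], 0]

```text
time_s: 21.15
eef_pos: [0.4983, 0.3355, 0.0922]
eef_rot: [-142.5, 89.9, 24.6]
contact_force: [-0.4, -0.6, -1.9]
finger_gap: 0.246
```

>>> send_rows:
  series:
    - [-1, [0, 0, -0.05], 0]
    - [-1, [0, 0, -0.05], 0]
    - [-1, [0, 0, -0.05], 0]
    - [-1, [0, 0, 0], 0]
    - [-1, [0, 0, 0], 0]

```text
time_s: 21.65
eef_pos: [0.4978, 0.3353, 0.0854]
eef_rot: [-157.1, 90.0, 10.0]
contact_force: [-0.3, -0.6, -0.1]
finger_gap: 0.243
```

>>> send_rows:
  series:
    - [-0.2, [0, 0, 0], 0]
    - [0.4, [0, 0, 0], 0]
    - [1, [0, 0, 0], 0]
    - [1, [0, 0, 0], 0]
    - [1, [0, 0, 0.3], 0]
    - [1, [0, 0, 0.9], 0]
    - [1, [0, 0, 1], 0]
    - [1, [0, 0, 1], 0]
    - [1, [0, 0, 0.6], 0]
    - [1, [0, -0.5, 0], 0]

```text
time_s: 22.65
eef_pos: [0.5001, 0.3175, 0.2444]
eef_rot: [-141.5, 89.3, 25.7]
contact_force: [0.9, 0.4, -0.0]
finger_gap: 1.002
```

>>> send_rows:
  series:
    - [1, [0.1, -0.95, 0], 0]
    - [1, [0.1, -0.95, 0], 0]
    - [1, [0.1, -0.95, 0], 0]
    - [1, [0.1, -0.95, 0], 0]
    - [1, [0.1, -0.95, 0], 0]
    - [1, [0.1, -0.95, 0], 0]
    - [1, [0.1, -0.95, 0], 0]
    - [1, [0.1, -0.95, 0], 0]
    - [1, [0, -0.4, 0], 0]
    - [1, [0, 0, 0], 0]

```text
time_s: 23.65
eef_pos: [0.5299, -0.0069, 0.2382]
eef_rot: [169.6, 89.9, -23.6]
contact_force: [-0.1, 0.2, 0.5]
finger_gap: 0.999
```

Run:
```python
from h import *
o=bot.get_obs();print(o['time_s'],o['eef_pos'])
im,P=top([('tower',.415,.345,.03,.112,.15),('vase',.498,.335,.03,.112,.15),('horse',.59,.31,.055,.1,.16),('wheel',.471,-.34,.1,.045,.056)])
cv2.imwrite('pics/e.png',cv2.resize(im[180:360,120:500],None,fx=2,fy=2))
top([('pot',.53,-.004,.05,.048,.066)],None,'wrist')
im,P=top([],None,'scene')
p=P.reshape(-1,3);p=p[(abs(p[:,0]-.47)<.1)&(abs(p[:,1]+.34)<.1)&(p[:,2]>.045)&(p[:,2]<.056)];print('wheel scene',cv2.minAreaRect((p[:,:2]*1000).astype(np.float32)))
```

```text
23.65 [ 0.52994214 -0.00686775  0.23817202]
tower 109 zmax 0.142 [415.1 342.9] [19.3 21.1] 75.8
vase 150 zmax 0.143 [498.3 335.5] [27.6 27.1] 40.9
horse 209 zmax 0.146 [599.3 313.5] [20.9 48.7] 84.1
wheel 3075 zmax 0.056 [ 471.4 -340.4] [148.6 147.6] 78.0
pot 1964 zmax 0.06 [532.6  -6.2] [38.9 39. ] 13.0
wheel scene ((475.9172668457031, -341.2027587890625), (151.25762939453125, 147.36172485351562), 34.303035736083984)
```

View pics/e.png

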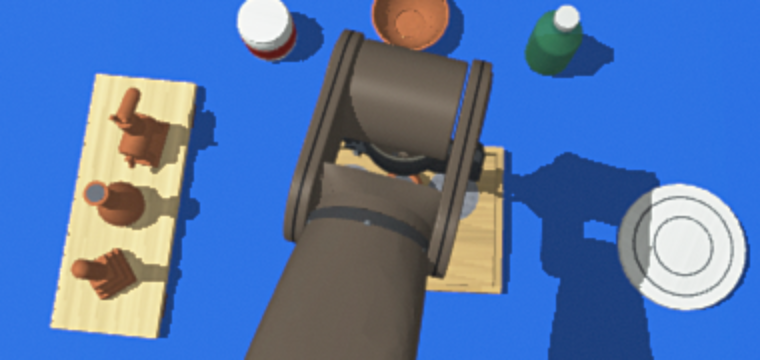

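>>> send_rows:
  series:
    - [1, [0.02, 0.03, -0.4], 0]
    - [1, [0, 0, -0.9], 0]
    - [1, [0, 0, -1], 0]
    - [1, [0, 0, -1], 0]
    - [1, [0, 0, -1], 0]
    - [1, [0, 0, -0.7], 0]
    - [1, [0, 0, -0.3], 0]
    - [1, [0, 0, -0.15], 0]
    - [1, [0, 0, 0], 0]
    - [1, [0, 0, 0], 0]

```text
time_s: 24.8
eef_pos: [0.532, -0.0036, 0.0209]
eef_rot: [-177.6, 89.8, -10.5]
contact_force: [0.4, 0.4, -0.3]
finger_gap: 0.996
```

>>> send_rows:
  series:
    - [1, [-0.02, -0.05, -0.12], 0]
    - [0.6, [0, 0, -0.05], 0]
    - [0.3, [0, 0, 0], 0]
    - [-1, [0, 0, 0], 0]
    - [-1, [0, 0, 0], 0]
    - [-1, [0, 0, 0], 0]
    - [-1, [0, 0, 0], 0]
    - [-1, [0, 0, 0], 0]

```text
time_s: 25.6
eef_pos: [0.5303, -0.0058, 0.013]
eef_rot: [176.8, 89.9, -16.1]
contact_force: [-0.5, -0.7, 4.5]
finger_gap: 0.584
```

>>> send_rows:
  series:
    - [-1, [0, 0, 0.2], 0]
    - [-1, [0, 0, 0.7], 0]
    - [-1, [0, 0, 0.9], 0]
    - [-1, [0, -0.2, 0.9], 0]
    - [-1, [-0.1, -0.6, 0.3], 0]
    - [-1, [-0.15, -0.9, 0], 0]
    - [-1, [-0.15, -0.9, 0], 0]
    - [-1, [-0.15, -0.9, 0], 0]
    - [-1, [-0.15, -0.9, 0], 0]
    - [-1, [-0.15, -0.9, 0], 0]

```text
time_s: 26.6
eef_pos: [0.4944, -0.2182, 0.1314]
eef_rot: [-26.7, 89.9, 140.4]
contact_force: [0.6, 0.4, -0.8]
finger_gap: 0.581
```

>>> send_rows:
  series:
    - [-1, [-0.15, -0.9, 0], 0]
    - [-1, [-0.15, -0.9, 0], 0]
    - [-1, [-0.15, -0.8, 0], 0]
    - [-1, [-0.15, -0.4, 0], 0]
    - [-1, [0, -0.1, -0.3], 0]
    - [-1, [0, 0, -0.7], 0]
    - [-1, [0, 0, -0.4], 0]
    - [-1, [0, 0, 0], 0]
    - [-1, [0, 0, 0], 0]

```text
time_s: 27.5
eef_pos: [0.4717, -0.3403, 0.0757]
eef_rot: [-38.5, 89.9, 128.7]
contact_force: [1.2, -0.4, -0.8]
finger_gap: 0.584
```

Run:
```python
from h import *
o=bot.get_obs();print(o['time_s'],o['eef_pos'],o['contact_force'])
x,y,z=o['eef_pos']
im,P=top([('pot',x,y,.045,z+.028,z+.046),('wheel',.471,-.34,.1,.045,.056)],'f.png','wrist')
im,P=top([('pot',x,y,.045,z+.028,z+.046),('wheel',.471,-.34,.1,.045,.056)],None,'scene')
cv2.imwrite('pics/f2.png',im[130:330,100:360])
```

```text
27.5 [ 0.47166787 -0.34034127  0.07565171] [ 1.24725083 -0.37754561 -0.8030256 ]
pot 24911 zmax 0.122 [ 476.7 -342.2] [45.8 84.6] 3.3
wheel 58129 zmax 0.054 [ 475.9 -343.4] [149.  143.6] 77.2
pot 309 zmax 0.121 [ 481.4 -341. ] [76.3 46.5] 64.2
wheel 1344 zmax 0.055 [ 481.7 -339.2] [140.1 147.9] 13.4
```

View pics/f.png

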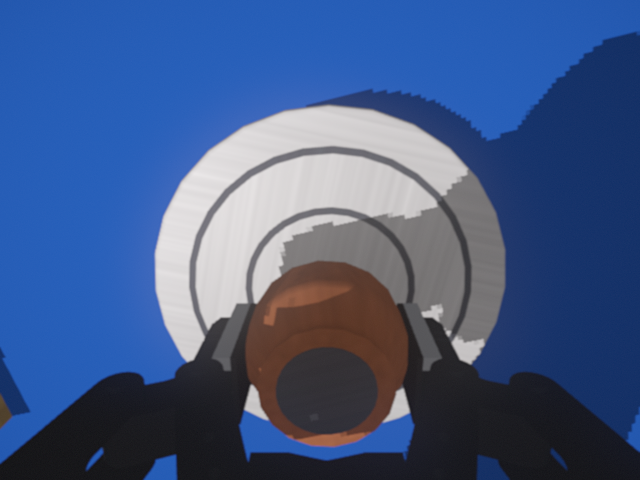

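Run:
```python
from h import *
from scipy.optimize import least_squares
im=cv2.imread('pics/f.png')
im2,P=top([],None,'wrist')
hsv=cv2.cvtColor(im2,cv2.COLOR_BGR2HSV)
m=np.zeros(im2.shape[:2],np.uint8);m[340:436,270:385]=255
dark=(hsv[...,2]<85)&(m>0)&(hsv[...,1]<110)
n,l,st,c=cv2.connectedComponentsWithStats(dark.astype(np.uint8));i=1+st[1:,4].argmax();print('mouth px',c[i],st[i]);p=P[l==i];print('mouth',np.nanmedian(p,0),np.nanmin(p,0),np.nanmax(p,0))
# wheel edge: top-face points boundary
Z=P[...,2];w=((abs(Z-.05)<.004)&(P[...,1]<-.2)).astype(np.uint8);print(np.nanmedian(Z[w>0]))
cs=max(cv2.findContours(w,0,1)[0],key=cv2.contourArea)[:,0];e=P[cs[:,1],cs[:,0]]
e=e[(cs[:,1]<300)]
f=lambda t:np.hypot(e[:,0]-t[0],e[:,1]-t[1])-t[2]
r=least_squares(f,[.472,-.34,.075],loss='soft_l1',f_scale=.001);print('wheel',r.x,len(e),np.abs(r.fun).mean())
r=least_squares(lambda t:np.hypot(e[:,0]-t[0],e[:,1]-t[1])-.075,[.472,-.34],loss='soft_l1',f_scale=.001);print(r.x)
```

```text
mouth px [326.39309764 390.45707071] [ 275  347  104   88 7128]
mouth [ 0.47516367 -0.34292173  0.12170523] [ 0.45991213 -0.35673999  0.11952794] [ 0.48891075 -0.32821575  0.12376845]
0.05097127982821689
wheel [ 0.47387172 -0.34293955  0.07336414] 679 0.01185113650494435
[ 0.47184798 -0.34247077]
```

>>> send_rows:
  series:
    - [-1, [0, 0, -0.2], 0]
    - [-1, [0, 0, -0.1], 0]
    - [-1, [0, 0, -0.05], 0]
    - [-1, [0, 0, -0.05], 0]
    - [-1, [0, 0, -0.05], 0]
    - [-1, [0, 0, 0], 0]
    - [-1, [0, 0, 0], 0]

```text
time_s: 28.35
eef_pos: [0.4717, -0.3416, 0.0583]
eef_rot: [-117.0, 90.0, 50.0]
contact_force: [-0.2, 0.3, -1.5]
finger_gap: 0.582
```

>>> send_rows:
  series:
    - [-1, [0, 0, -0.05], 0]
    - [-1, [0, 0, -0.025], 0]
    - [-1, [0, 0, 0], 0]
    - [-1, [0, 0, 0], 0]

```text
time_s: 28.75
eef_pos: [0.4717, -0.3416, 0.0553]
eef_rot: [-34.6, 90.0, 132.5]
contact_force: [0.0, 0.8, -1.2]
finger_gap: 0.588
```

>>> send_rows:
  series:
    - [-1, [0, 0, -0.015], 0]
    - [-1, [0, 0, 0], 0]
    - [0.3, [0, 0, 0], 0]
    - [0.5, [0, 0, 0], 0]
    - [1, [0, 0, 0], 0]
    - [1, [0, 0, 0], 0]
    - [1, [0, 0, 0.2], 0]
    - [1, [0, 0, 0.7], 0]
    - [1, [0, 0, 1], 0]
    - [1, [0, 0, 1], 0]

```text
time_s: 29.75
eef_pos: [0.4713, -0.3413, 0.172]
eef_rot: [-32.8, 89.9, 134.3]
contact_force: [0.3, -1.3, 0.8]
finger_gap: 0.997
```

>>> send_rows:
  series:
    - [1, [0, 0.4, 0.9], 0]
    - [1, [0, 0.9, 0.4], 0]
    - [1, [0, 0.9, 0.4], 0]
    - [1, [0, 0.9, 0], 0]
    - [1, [0, 0.9, 0], 0]
    - [1, [0, 0.5, 0], 0]
    - [1, [0, 0, 0], 0]

```text
time_s: 30.45
eef_pos: [0.4716, -0.1594, 0.2395]
eef_rot: [-172.5, 89.9, -5.2]
contact_force: [-0.4, -0.1, -0.3]
finger_gap: 1.001
```

Run:
```python
from h import *
o=bot.get_obs();print(o['time_s'],o['eef_pos'])
top([('tower',.415,.345,.03,.112,.15),('vase',.498,.335,.03,.112,.15),('horse',.59,.31,.055,.1,.16),('pot',.472,-.34,.045,.09,.11),('wheel',.471,-.34,.1,.045,.056)])
top([('pot',.472,-.34,.045,.09,.11),('wheel',.471,-.34,.1,.045,.056)],None,'scene')
```

```text
30.45 [ 0.47160175 -0.15940428  0.23945027]
tower 107 zmax 0.143 [415.2 343.3] [19.2 21.1] 75.9
vase 150 zmax 0.143 [497.9 335.7] [26.4 28.1] 25.6
horse 210 zmax 0.148 [599.2 312.3] [21.6 49.1] 78.7
pot 117 zmax 0.103 [ 469.9 -349.6] [20.  37.9] 69.1
wheel 1134 zmax 0.056 [ 452.  -351.4] [104.8 147.7] 28.7
pot 131 zmax 0.1 [ 478.3 -341.6] [37.  37.4] 86.0
wheel 1241 zmax 0.056 [ 479.6 -339.8] [142.8 148.3] 13.6
```

>>> send_rows:
  series:
    - [1, [0.1, 0.6, 0], 0]
    - [1, [0.1, 0.95, 0], 0]
    - [1, [0.1, 0.95, 0], 0]
    - [1, [0.1, 0.95, 0], 0]
    - [1, [0.1, 0.95, 0], 0]
    - [1, [0.1, 0.95, 0], 0]
    - [1, [0.05, 0.95, 0], 0]
    - [1, [0, 0.95, 0], 0]
    - [1, [0, 0.95, 0], 0]
    - [1, [0, 0.95, 0], 0]

```text
time_s: 31.55
eef_pos: [0.4986, 0.2048, 0.2389]
eef_rot: [164.7, 90.0, -28.3]
contact_force: [0.9, -0.2, -0.2]
finger_gap: 0.999
```

>>> send_rows:
  series:
    - [1, [0, 0.95, 0], 0]
    - [1, [0, 0.95, 0], 0]
    - [1, [0, 0.95, 0], 0]
    - [1, [0, 0.4, 0], 0]
    - [1, [0, 0, 0], 0]
    - [1, [0, 0, 0], 0]

```text
time_s: 32.15
eef_pos: [0.4982, 0.3333, 0.2384]
eef_rot: [84.4, 89.9, -108.5]
contact_force: [0.6, -0.3, 0.2]
finger_gap: 0.996
```

Run:
```python
from h import *
o=bot.get_obs();print(o['time_s'],o['eef_pos'])
im,P=top([('pot',.472,-.34,.045,.09,.11),('wheel',.471,-.34,.1,.045,.056)])
top([('tower',.415,.345,.03,.112,.15),('vase',.498,.335,.03,.112,.15),('horse',.59,.31,.055,.1,.16)],'g.png','wrist')
```

```text
32.15 [0.49824831 0.33327662 0.23842514]
pot 244 zmax 0.104 [ 472.4 -341.2] [38.1 38.7] 24.5
wheel 2641 zmax 0.056 [ 471.5 -340.7] [148.5 148.5] 77.9
tower 1214 zmax 0.142 [418.2 343.1] [21.5 20.4] 59.0
vase 1836 zmax 0.141 [499.5 334.2] [28.3 28. ] 84.3
horse 3208 zmax 0.146 [601.  311.9] [23.7 50.1] 73.8
```

>>> send_rows:
  series:
    - [1, [0, 0.05, -0.3], 0]
    - [1, [0, 0, -0.8], 0]
    - [1, [0, 0, -0.9], 0]
    - [1, [0, 0, -0.9], 0]
    - [1, [0, 0, -0.6], 0]
    - [1, [0, 0, -0.2], 0]
    - [1, [0, 0, -0.08], 0]
    - [1, [0, 0, 0], 0]
    - [1, [0, 0, 0], 0]

```text
time_s: 33.15
eef_pos: [0.4989, 0.3368, 0.0894]
eef_rot: [-143.0, 89.8, 24.0]
contact_force: [0.6, -0.1, 0.2]
finger_gap: 1.005
```

>>> send_rows:
  series:
    - [0.2, [0, 0, 0], 0]
    - [-1, [0, 0, 0], 0]
    - [-1, [0, 0, 0], 0]
    - [-1, [0, 0, 0], 0]
    - [-1, [0, 0, 0], 0]
    - [-1, [0, 0, 0], 0]
    - [-1, [0, 0, 0], 0]
    - [-1, [0, 0, 0], 0]

```text
time_s: 33.95
eef_pos: [0.4977, 0.3362, 0.0878]
eef_rot: [80.2, 90.0, -112.8]
contact_force: [-0.9, -1.5, 2.7]
finger_gap: 0.252
```

>>> send_rows:
  series:
    - [-1, [0, 0, 0.2], 0]
    - [-1, [0, 0, 0.8], 0]
    - [-1, [0, 0, 0.9], 0]
    - [-1, [0, -0.2, 0.9], 0]
    - [-1, [0, -0.6, 0.4], 0]
    - [-1, [0, -0.9, 0], 0]
    - [-1, [0, -0.9, 0], 0]
    - [-1, [0, -0.9, 0], 0]
    - [-1, [0.1, -0.9, 0], 0]
    - [-1, [0.1, -0.9, 0], 0]

```text
time_s: 34.95
eef_pos: [0.5052, 0.1233, 0.2152]
eef_rot: [-85.8, 90.0, 81.3]
contact_force: [0.5, 0.5, -1.4]
finger_gap: 0.25
```

>>> send_rows:
  series:
    - [-1, [0.1, -0.9, 0], 0]
    - [-1, [0.1, -0.9, 0], 0]
    - [-1, [0.1, -0.9, 0], 0]
    - [-1, [0.1, -0.9, 0], 0]
    - [-1, [0.1, -0.8, 0], 0]
    - [-1, [0.1, -0.4, 0], 0]
    - [-1, [0, 0, 0], 0]
    - [-1, [0, 0, 0], 0]
    - [-1, [0, 0, 0], 0]

```text
time_s: 35.85
eef_pos: [0.5295, -0.0663, 0.2153]
eef_rot: [-47.1, 89.9, 120.1]
contact_force: [0.3, 0.5, -1.7]
finger_gap: 0.254
```

>>> send_rows:
  series:
    - [-1, [0.02, -0.05, -0.3], 0]
    - [-1, [0, 0, -0.8], 0]
    - [-1, [0, 0, -0.9], 0]
    - [-1, [0, 0, -0.8], 0]
    - [-1, [0, 0, -0.3], 0]
    - [-1, [0, 0, -0.1], 0]
    - [-1, [0, 0, -0.05], 0]
    - [-1, [0, 0, -0.05], 0]
    - [-1, [0, 0, 0], 0]
    - [-1, [0, 0, 0], 0]

```text
time_s: 36.85
eef_pos: [0.5313, -0.0698, 0.0847]
eef_rot: [175.4, 89.9, -17.5]
contact_force: [0.3, -0.6, -2.3]
finger_gap: 0.251
```

>>> send_rows:
  series:
    - [-1, [0, 0.02, -0.06], 0]
    - [-1, [0, 0, -0.05], 0]
    - [-1, [0, 0, -0.05], 0]
    - [-1, [0, 0, -0.03], 0]
    - [-1, [0, 0, 0], 0]
    - [-1, [0, 0, 0], 0]

```text
time_s: 37.45
eef_pos: [0.5305, -0.0688, 0.0758]
eef_rot: [-0.1, 90.0, 167.0]
contact_force: [-0.5, -0.1, -2.8]
finger_gap: 0.254
```

>>> send_rows:
  series:
    - [-1, [0, 0, -0.02], 0]
    - [-1, [0, 0, -0.01], 0]
    - [-1, [0, 0, 0], 0]
    - [-1, [0, 0, 0], 0]

```text
time_s: 37.85
eef_pos: [0.5307, -0.0689, 0.0757]
eef_rot: [102.3, 90.0, -90.6]
contact_force: [-3.1, 0.8, 5.2]
finger_gap: 0.251
```

>>> send_rows:
  series:
    - [-0.2, [0, 0, 0], 0]
    - [0.4, [0, 0, 0], 0]
    - [1, [0, 0, 0], 0]
    - [1, [0, 0, 0], 0]
    - [1, [0, 0, 0.3], 0]
    - [1, [0, 0, 0.9], 0]
    - [1, [0, 0, 1], 0]
    - [1, [0, 0, 1], 0]
    - [1, [0, 0, 0.9], 0]
    - [1, [-0.1, 0.5, 0], 0]

```text
time_s: 38.85
eef_pos: [0.5302, -0.0509, 0.2472]
eef_rot: [174.3, 89.2, -18.8]
contact_force: [0.2, 0.2, 1.1]
finger_gap: 1.002
```

>>> send_rows:
  series:
    - [1, [-0.28, 0.95, 0], 0]
    - [1, [-0.28, 0.95, 0], 0]
    - [1, [-0.28, 0.95, 0], 0]
    - [1, [-0.28, 0.95, 0], 0]
    - [1, [-0.28, 0.95, 0], 0]
    - [1, [-0.28, 0.95, 0], 0]
    - [1, [-0.28, 0.95, 0], 0]
    - [1, [-0.28, 0.95, 0], 0]
    - [1, [-0.28, 0.95, 0], 0]
    - [1, [-0.28, 0.95, 0], 0]

```text
time_s: 39.85
eef_pos: [0.4139, 0.3328, 0.2399]
eef_rot: [-140.7, 89.9, 26.4]
contact_force: [0.5, -0.5, 1.0]
finger_gap: 0.998
```

>>> send_rows:
  series:
    - [1, [0, 0.3, 0], 0]
    - [1, [0, 0, 0], 0]
    - [1, [0, 0, 0], 0]

```text
time_s: 40.15
eef_pos: [0.4148, 0.3426, 0.239]
eef_rot: [127.5, 90.0, -65.4]
contact_force: [-0.7, -0.1, -0.0]
finger_gap: 0.997
```

Run:
```python
from h import *
o=bot.get_obs();print(o['time_s'],o['eef_pos'])
top([('vase',.53,-.068,.03,.1,.14),('pot',.472,-.34,.045,.09,.11)],'i.png')
top([('tower',.415,.345,.03,.112,.15),('horse',.59,.31,.055,.1,.16)],None,'wrist')
```

```text
40.15 [0.41477248 0.34256061 0.23897418]
vase 122 zmax 0.131 [531.9 -68.8] [25.2 25.9] 89.9
pot 244 zmax 0.103 [ 472.7 -340.7] [37.7 39.7] 9.4
tower 1215 zmax 0.142 [417.2 343.6] [21.1 21.5] 48.0
horse few
```

>>> send_rows:
  series:
    - [1, [0.02, 0.02, -0.3], 0]
    - [1, [0, 0, -0.8], 0]
    - [1, [0, 0, -0.9], 0]
    - [1, [0, 0, -0.9], 0]
    - [1, [0, 0, -0.6], 0]
    - [1, [0, 0, -0.2], 0]
    - [1, [0, 0, -0.1], 0]
    - [1, [0, 0, 0], 0]
    - [1, [0, 0, 0], 0]

```text
time_s: 41.15
eef_pos: [0.4165, 0.3445, 0.0884]
eef_rot: [-138.7, 89.8, 28.4]
contact_force: [-0.1, 0.5, -0.5]
finger_gap: 1.004
```

>>> send_rows:
  series:
    - [0.2, [0, 0, 0], 0]
    - [-1, [0, 0, 0], 0]
    - [-1, [0, 0, 0], 0]
    - [-1, [0, 0, 0], 0]
    - [-1, [0, 0, 0], 0]
    - [-1, [0, 0, 0], 0]
    - [-1, [0, 0, 0], 0]
    - [-1, [0, 0, 0], 0]

```text
time_s: 41.95
eef_pos: [0.4155, 0.3442, 0.087]
eef_rot: [-119.2, 90.0, 47.9]
contact_force: [-0.5, 1.4, 2.2]
finger_gap: 0.246
```

>>> send_rows:
  series:
    - [-1, [0, 0, 0.2], 0]
    - [-1, [0, 0, 0.8], 0]
    - [-1, [0, 0, 0.9], 0]
    - [-1, [0, -0.2, 0.9], 0]
    - [-1, [0, -0.6, 0.4], 0]
    - [-1, [0.1, -0.9, 0], 0]
    - [-1, [0.15, -0.9, 0], 0]
    - [-1, [0.15, -0.9, 0], 0]
    - [-1, [0.15, -0.9, 0], 0]
    - [-1, [0.15, -0.9, 0], 0]

```text
time_s: 42.95
eef_pos: [0.4425, 0.1305, 0.2143]
eef_rot: [30.0, 89.9, -162.9]
contact_force: [-0.2, -0.2, -2.2]
finger_gap: 0.244
```

>>> send_rows:
  series:
    - [-1, [0.15, -0.9, 0], 0]
    - [-1, [0.15, -0.9, 0], 0]
    - [-1, [0.15, -0.9, 0], 0]
    - [-1, [0.1, -0.7, 0], 0]
    - [-1, [0, 0, 0], 0]
    - [-1, [0, 0, 0], 0]

```text
time_s: 43.55
eef_pos: [0.4647, -0.0042, 0.2142]
eef_rot: [-11.7, 89.9, 155.3]
contact_force: [-0.4, 0.6, -2.5]
finger_gap: 0.239
```

>>> send_rows:
  series:
    - [-1, [0.02, 0, -0.3], 0]
    - [-1, [0, 0, -0.8], 0]
    - [-1, [0, 0, -0.9], 0]
    - [-1, [0, 0, -0.8], 0]
    - [-1, [0, 0, -0.3], 0]
    - [-1, [0, 0, -0.1], 0]
    - [-1, [0, 0, -0.05], 0]
    - [-1, [0, 0, -0.05], 0]
    - [-1, [0, 0, 0], 0]
    - [-1, [0, 0, 0], 0]

```text
time_s: 44.55
eef_pos: [0.4669, -0.0042, 0.0838]
eef_rot: [-179.8, 89.9, -12.7]
contact_force: [0.3, 0.2, -1.8]
finger_gap: 0.241
```

>>> send_rows:
  series:
    - [-1, [0, 0, -0.05], 0]
    - [-1, [0, 0, -0.05], 0]
    - [-1, [0, 0, -0.05], 0]
    - [-1, [0, 0, 0], 0]
    - [-1, [0, 0, 0], 0]

```text
time_s: 45.05
eef_pos: [0.466, -0.004, 0.0766]
eef_rot: [-0.6, 90.0, 166.4]
contact_force: [0.0, 0.3, -1.2]
finger_gap: 0.242
```

>>> send_rows:
  series:
    - [-1, [0, 0, -0.02], 0]
    - [-1, [0, 0, -0.02], 0]
    - [-1, [0, 0, 0], 0]
    - [-1, [0, 0, 0], 0]

```text
time_s: 45.45
eef_pos: [0.4661, -0.004, 0.0751]
eef_rot: [-17.5, 90.0, 149.6]
contact_force: [-0.5, -0.5, -2.4]
finger_gap: 0.241
```

>>> send_rows:
  series:
    - [-1, [0, 0, -0.02], 0]
    - [-1, [0, 0, 0], 0]
    - [-1, [0, 0, 0], 0]

```text
time_s: 45.75
eef_pos: [0.4663, -0.004, 0.075]
eef_rot: [170.0, 90.0, -22.9]
contact_force: [-2.8, -0.1, 4.3]
finger_gap: 0.24
```

>>> send_rows:
  series:
    - [-0.2, [0, 0, 0], 0]
    - [0.4, [0, 0, 0], 0]
    - [0.8, [0, 0, 0], 0]
    - [0.8, [0, 0, 0], 0]
    - [1, [0, 0, 0.3], 0]
    - [1, [0, 0, 0.9], 0]
    - [1, [0, 0, 1], 0]
    - [1, [0, 0, 1], 0]
    - [1, [0, 0, 0.9], 0]
    - [1, [0.1, 0.5, 0], 0]

```text
time_s: 46.75
eef_pos: [0.4734, 0.0145, 0.2463]
eef_rot: [179.6, 89.2, -13.5]
contact_force: [0.3, 0.3, 0.5]
finger_gap: 1.001
```

>>> send_rows:
  series:
    - [1, [0.36, 0.9, 0], 0]
    - [1, [0.36, 0.9, 0], 0]
    - [1, [0.36, 0.9, 0], 0]
    - [1, [0.36, 0.9, 0], 0]
    - [1, [0.36, 0.9, 0], 0]
    - [1, [0.36, 0.9, 0], 0]
    - [1, [0.36, 0.9, 0], 0]
    - [1, [0.36, 0.9, 0], 0]
    - [1, [0, 0.3, 0], 0]
    - [1, [0, 0, 0], 0]

```text
time_s: 47.75
eef_pos: [0.5849, 0.3174, 0.2385]
eef_rot: [47.5, 90.0, -145.2]
contact_force: [0.1, 0.2, -0.2]
finger_gap: 1.002
```

Run:
```python
from h import *
o=bot.get_obs();print(o['time_s'],o['eef_pos'])
im,P=top([('vase',.53,-.068,.03,.1,.14),('tower',.466,-.0037,.03,.1,.14),('pot',.472,-.34,.045,.09,.11)])
top([('horse',.59,.31,.055,.1,.16)],None,'wrist')
cv2.imwrite('pics/j.png',cv2.resize(im[180:360,120:500],None,fx=2,fy=2))
```

```text
47.75 [0.58491642 0.31735144 0.23852711]
vase 125 zmax 0.134 [531.9 -69. ] [25.7 25.3] 3.1
tower 84 zmax 0.13 [466.1  -3.6] [20.6 20.8] 43.8
pot 237 zmax 0.105 [ 471.7 -340.7] [36.8 39.8] 75.5
horse 2591 zmax 0.146 [601.9 311.7] [23.6 49.5] 73.9
```

View pics/j.png

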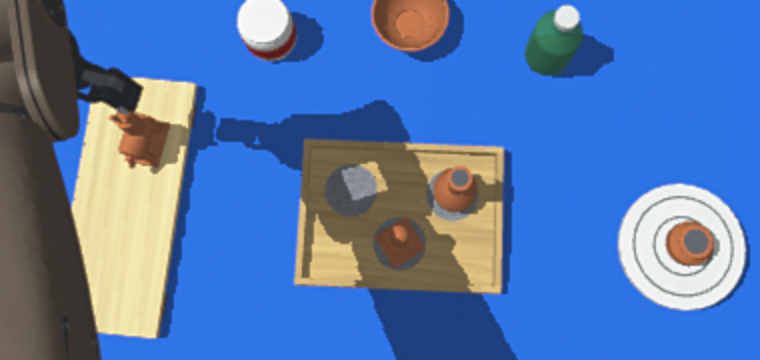

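>>> send_rows:
  series:
    - [1, [0.07, -0.05, -0.3], 0]
    - [1, [0, 0, -0.8], 0]
    - [1, [0, 0, -0.9], 0]
    - [1, [0, 0, -0.9], 0]
    - [1, [0, 0, -0.6], 0]
    - [1, [0, 0, -0.2], 0]
    - [1, [0, 0, -0.05], 0]
    - [1, [0, 0, 0], 0]
    - [1, [0, 0, 0], 0]

```text
time_s: 48.75
eef_pos: [0.5895, 0.3142, 0.0906]
eef_rot: [-148.1, 89.8, 19.0]
contact_force: [-0.1, -0.5, 0.5]
finger_gap: 0.996
```

>>> send_rows:
  series:
    - [0.2, [0, 0, 0], 0]
    - [-1, [0, 0, 0], 0]
    - [-1, [0, 0, 0], 0]
    - [-1, [0, 0, 0], 0]
    - [-1, [0, 0, 0], 0]
    - [-1, [0, 0, 0], 0]
    - [-1, [0, 0, 0], 0]
    - [-1, [0, 0, 0], 0]

```text
time_s: 49.55
eef_pos: [0.5882, 0.3141, 0.0886]
eef_rot: [-133.1, 90.0, 34.0]
contact_force: [0.2, 1.4, 1.2]
finger_gap: 0.263
```

>>> send_rows:
  series:
    - [-1, [0, 0, 0.2], 0]
    - [-1, [0, 0, 0.8], 0]
    - [-1, [0, 0, 0.9], 0]
    - [-1, [0, -0.2, 0.9], 0]
    - [-1, [-0.1, -0.6, 0.4], 0]
    - [-1, [-0.22, -0.9, 0], 0]
    - [-1, [-0.22, -0.9, 0], 0]
    - [-1, [-0.22, -0.9, 0], 0]
    - [-1, [-0.22, -0.9, 0], 0]
    - [-1, [-0.22, -0.9, 0], 0]

```text
time_s: 50.55
eef_pos: [0.5389, 0.1006, 0.2157]
eef_rot: [24.7, 89.9, -168.2]
contact_force: [-1.0, -0.8, -2.0]
finger_gap: 0.263
```

>>> send_rows:
  series:
    - [-1, [-0.22, -0.7, 0], 0]
    - [-1, [0, -0.37, 0], 0]
    - [-1, [0, 0, 0], 0]
    - [-1, [0, 0, 0], 0]

```text
time_s: 50.95
eef_pos: [0.5315, 0.0595, 0.2162]
eef_rot: [-72.5, 90.0, 94.5]
contact_force: [-0.8, 0.4, -3.2]
finger_gap: 0.265
```

>>> send_rows:
  series:
    - [-1, [0, 0, -0.3], 0]
    - [-1, [0, 0, -0.8], 0]
    - [-1, [0, 0, -0.9], 0]
    - [-1, [0, 0, -0.8], 0]
    - [-1, [0, 0, -0.3], 0]
    - [-1, [0, 0, -0.1], 0]
    - [-1, [0, 0, -0.05], 0]
    - [-1, [0, 0, -0.05], 0]
    - [-1, [0, 0, 0], 0]
    - [-1, [0, 0, 0], 0]

```text
time_s: 51.95
eef_pos: [0.5321, 0.0591, 0.0856]
eef_rot: [-171.3, 89.9, -4.2]
contact_force: [0.6, -0.6, -2.7]
finger_gap: 0.264
```

>>> send_rows:
  series:
    - [-1, [0, 0, -0.05], 0]
    - [-1, [0, 0, -0.05], 0]
    - [-1, [0, 0, -0.05], 0]
    - [-1, [0, 0, 0], 0]
    - [-1, [0, 0, 0], 0]

```text
time_s: 52.45
eef_pos: [0.5312, 0.0592, 0.0781]
eef_rot: [7.9, 90.0, 175.0]
contact_force: [0.2, 0.2, -2.0]
finger_gap: 0.264
```

>>> send_rows:
  series:
    - [-1, [0, 0, -0.02], 0]
    - [-1, [0, 0, -0.02], 0]
    - [-1, [0, 0, 0], 0]
    - [-1, [0, 0, 0], 0]

```text
time_s: 52.85
eef_pos: [0.5313, 0.0592, 0.0767]
eef_rot: [34.4, 90.0, -158.5]
contact_force: [0.6, -0.3, -3.1]
finger_gap: 0.265
```

>>> send_rows:
  series:
    - [-1, [0, 0, -0.02], 0]
    - [-1, [0, 0, 0], 0]
    - [-1, [0, 0, 0], 0]

```text
time_s: 53.15
eef_pos: [0.5316, 0.0592, 0.0766]
eef_rot: [-178.4, 90.0, -11.3]
contact_force: [-1.4, 1.5, 1.6]
finger_gap: 0.265
```

Contact. Release, rise, and retreat over the free side toward the board.

>>> send_rows:
  series:
    - [-0.2, [0, 0, 0], 0]
    - [0.4, [0, 0, 0], 0]
    - [0.8, [0, 0, 0], 0]
    - [1, [0, 0, 0], 0]
    - [1, [0, 0, 0.3], 0]
    - [1, [0, 0, 0.9], 0]
    - [1, [0, 0, 1], 0]
    - [1, [0, 0, 1], 0]
    - [1, [0, 0, 0.9], 0]
    - [1, [0, 0.5, 0], 0]

```text
time_s: 54.15
eef_pos: [0.5349, 0.078, 0.2484]
eef_rot: [-172.3, 89.2, -5.3]
contact_force: [-0.1, -0.4, 0.3]
finger_gap: 1.003
```

>>> send_rows:
  series:
    - [1, [0, 0.9, 0], 0]
    - [1, [0, 0.9, 0], 0]
    - [1, [0, 0.9, 0], 0]
    - [1, [0, 0.9, 0], 0]
    - [1, [0, 0.9, 0], 0]
    - [1, [0, 0.5, 0], 0]
    - [1, [0, 0, 0], 0]
    - [1, [0, 0, 0], 0]

```text
time_s: 54.95
eef_pos: [0.5312, 0.2792, 0.2404]
eef_rot: [150.1, 90.0, -42.8]
contact_force: [0.1, -0.7, -1.5]
finger_gap: 1.003
```

Run:
```python
from h import *
o=bot.get_obs();print(o['time_s'],o['eef_pos'],o['contact_force'])
im,P=top([('vase',.53,-.068,.03,.1,.14),('tower',.466,-.0037,.03,.1,.14),('horse',.535,.055,.05,.085,.15),('pot',.472,-.34,.045,.09,.11),('wheel',.471,-.34,.1,.045,.056)])
im2,P2=top([],None,'scene')
cv2.imwrite('pics/k.png',np.vstack([cv2.resize(im[160:360,120:500],(760,400)),cv2.resize(im2[160:310,140:420],(373,200)) if 0 else cv2.resize(im2[170:270,140:520],(760,200))]))
```

```text
54.95 [0.53119727 0.27920884 0.24043652] [ 0.09041173 -0.71931853 -1.54902708]
vase 123 zmax 0.131 [532.  -68.9] [26.1 25. ] 1.3
tower 84 zmax 0.133 [466.2  -3.6] [20.6 21.1] 43.3
horse 184 zmax 0.134 [543.   59.6] [22.6 48.7] 85.4
pot 238 zmax 0.104 [ 472.2 -340.7] [38.3 38.9] 44.0
wheel 2654 zmax 0.056 [ 471.7 -340.4] [148.4 148. ] 74.8
```

View pics/k.png

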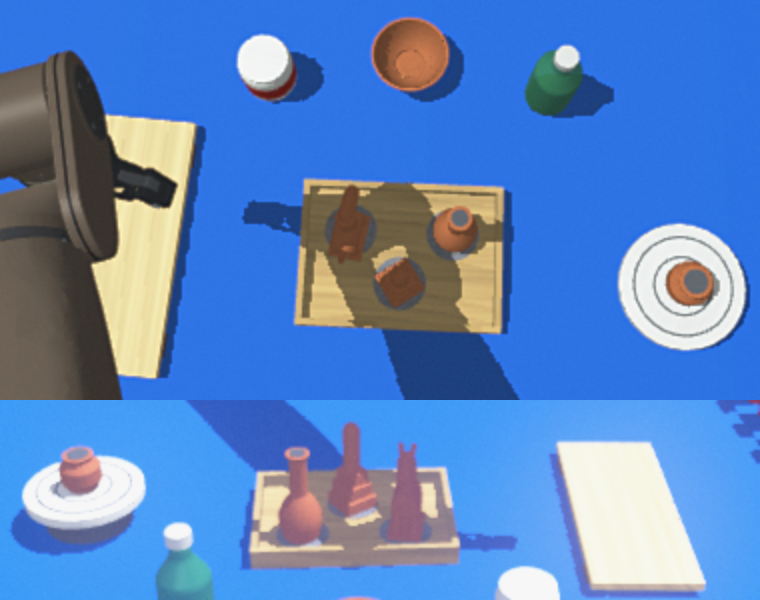

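```bash
python3 -c "
from station import bot
print(bot.close_job())"
```

```text
the job is handed in; nothing more can be done
None
```

The job is handed in. I moved the horse, tower and vase onto the board. I then stood the pot on the wheel and put the vase, tower and horse back on their own felt mats. It took about 55 s of robot time.

The last camera checks, taken before hand-in, showed:
- **Clay pieces:** all four stand upright and released, and the gripper is clear of everything.
- **Pot:** it is within about 1 mm of the wheel centre in the top view. The tilted scene camera suggested roughly 2–3 mm, still inside the 12 mm limit.
- **Vase, tower and horse:** each is about 2–3 mm from its starting spot.
- **Tin, bottle and bowl:** they look unmoved in the pictures. I did not measure them again at the end.

On the first grasp, the horse was gripped about 4 mm off centre. The position reading lagged the arm, so the horse probably shifted slightly. I corrected for this when putting it back. No check failed.

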